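Mount the cast spool on the engraving spindle

TASK

Lift the orange cast spool out of the sloping open mould and mount it on the upright steel spindle of the engraving fixture, large flange down and fully home on the seat. Lower it gently down the spindle, do not let it drop, and leave the other things on the bench where they are.

Things in the scene. Friction and masses are not known exactly. Their poses are not given: they have to be found in the camera images.
- spool: orange cast spool, 0.25 kg, 80 mm long, 24 mm through bore. Origin: centre of the outer face of its large flange; z: axis, towards the small flange. Large flange 84 mm across, z 0-10 mm; barrel 46 mm across; small flange 58 mm across, z 64-80 mm (grip its rim, 16 mm high). It starts large flange down in the mould cavity, axis leaning 25 degrees.
- mould: open aluminium mould block 130 x 130 x 45 mm, fixed on a stand, sloping 25 degrees towards its front. Origin: centre of the block's underside; z: out of the cavity (leans 25 degrees from vertical), -x: down the slope.
- cavity (a point): centre of the floor of the mould's round cavity (88 mm across, 25 mm deep, open along the mould's z); axes as the mould's.
- fixture: spindle fixture, fixed: dark base 120 x 120 x 28 mm carrying an aluminium seat disc 80 mm across and a steel spindle. Origin: centre of the underside of the base; z up.
- seat (a point): centre of the seat's top face, 50 mm above the bench, on the spindle's axis, z up. The upright spindle is 18 mm across, rises 65 mm above the seat, and its top 15 mm taper to 8 mm.
- pendant: grey-beige hand-held machine controller with keys, 200 x 85 x 26 mm, lying flat; origin: on its underside. A loose bystander: leave alone.
- cutters: black pot of engraving cutters, 64 mm across, 90 mm high overall; origin: on its underside. A loose bystander: leave alone.
- blanks: stack of three brass and copper discs, 76 mm across, 18 mm high; origin: on its underside. A loose bystander: leave alone.
- oil: amber bottle, 64 mm across, 150 mm high; origin: on its underside. A loose bystander: leave alone.
- brush: brush lying flat; origin: on its underside, x along it towards the working end. A loose bystander: leave alone.
- wrench: wrench lying flat; origin: on its underside, x along it towards the working end. A loose bystander: leave alone.
- mould_cover: aluminium upper mould half lying on its back, 130 x 130 x 30 mm with a round boss, 54 mm high overall; origin: on its underside. A loose bystander: leave alone.
Mind the look-alikes: they are no part of the job. What is meant by the spool is not turquoise, and is the larger of those in its own colour.

How it is judged:
On the way:
1. the spool is lifted clear of the mould cavity (distance between spool and cavity above 0.05 m), for 0.1 s.
At the end, for the whole second after the job is handed in: The spool is on the spindle, large flange down: its underside within 4 mm of the seat in height and 6 mm of its centre, upright within 0.08 rad, at rest and released (horizontal distance between spool and seat below 0.006 m and z of spool in the frame of seat between -0.004 and 0.004 m and angle between spool's own z axis and vertical below 0.08 rad and linear speed of spool below 0.02 m/s); the robot touches nothing.
It fails at once if the spool is dropped down the spindle (it moves faster than 0.6 m/s while on the spindle, its underside less than 60 mm above the seat and within 20 mm of its axis) (horizontal distance between spool and seat below 0.02 m and z of spool in the frame of seat below 0.06 m and linear speed of spool above 0.6 m/s).
It fails at once if a loose bystander is moved more than 30 mm (distance of any of pendant, cutters, blanks, oil, brush, wrench, mould_cover from where it was at the start of the episode above 0.03 m).
It also fails if it takes over 48 s, if anything falls off the work surface, if the arm or the gripper's body presses on something with over 40 N, if the wrist force passes 120 N, or if a joint passes its speed limit or range.

ROBOT

A 6-joint arm with a two-finger parallel gripper is mounted at the origin on the work surface. World frame = base frame: x ahead of the robot, y to its left, z up, the work surface at z = 0. Lengths are in m, angles in rad, forces in N, time in s.
With the tool pointing down it reaches from about 0.375 to 0.975 m from the base axis. Payload 3.8 kg.
Tool frame: the origin (TCP) lies midway between the tips of the shut fingers; the grasp point (between the pads) lies 19 mm behind it; x points along the fingers, y is the direction in which the jaws open and shut, and the axes are right-handed (so a half turn about x gives the same grasp; the last joint's range is limited). The gripper opens to 88 mm and grips with 3 to 60 N. Pads are 18 mm wide; open, the fingers measure 123 mm over their backs; the gripper's body (75 mm by 187 mm) begins 45 mm behind the grasp point.
Start: joints at [1.304, 0.264, 1.604, -0, 1.274, -0.037], TCP at [0.154, 0.657, 0.206] pointing down, gripper open.
Joint ranges: [-2.63, 2.63], [-0.94, 2.18], [0.31, 2.57], [-1.31, 4.45], [0, 2.66], [-2.55, 2.55]. Speed limits (rad/s): [2.57, 2.57, 3.14, 3.14, 3.14, 3.14].

INTERFACE

Orientations are given as a rotation vector (axis times angle).
In Python, from cell import manip, inverse_kinematics, cams, order gives the robot as it stands. Calls block until the motion is done:
- manip.move_pose(position, orientation): joint-space move of the TCP to a pose.
- manip.move_linear(position, rate=0.15, rot=None): straight line of the TCP; rot=None keeps the orientation; rate is the mean speed in m/s.
- manip.set_joints(angles): joint-space move.
- manip.set_gripper(opening, force=None): finger opening in m; force is the grip in N (None keeps the last); returns when the fingers have stopped.
- manip.dwell(seconds).
- inverse_kinematics(position, orientation): joint angles nearest the present ones, or None.
- manip.state(): the state.
- cams.capture(name): name is "scene" or "top" or "wrist"; returns a dict with "image" (384x512x3 uint8, blue, green, red), "z_map" (384x512 float32, m along the optical axis (not along the pixel's ray), 0 where there is no reading), "intrinsics" (3x3 intrinsics, pixels), "position" and "orientation" of the camera in the world; the wrist camera has in their place "T_tool_cam" (4x4, takes a point from camera to tool coordinates, whose origin is the TCP and whose axes are the tool frame's). Camera axes: x right, y down, z forward; pixel columns grow to the right and rows downward; lengths in m; the calibration is good to about 2 mm. A picture is of the moment at which its call begins: read the wrist's pose just before it.
A pose or a line that the arm cannot do raises manip.IKError and nothing moves.
- order.close_job(): hands the job in, once; it reports no verdict.
The state is a dict: "clock": time; "joint_pos": joint angles; "joint_velocities": joint speeds; "tau": joint torques, N m; "tool_pos": TCP position; "tcp_rot": TCP orientation; "contact_force": force on the tool from outside, world axes, zero at the start; "moment": the same for the moment, N m; "gripper_width": finger opening in m.
Only numpy, scipy, OpenCV 4.12 (cv2) and the standard library are available. Lean on these libraries where they do the work, as an engineer would, in place of code of your own. Each camera call takes 0.05 s, during which the arm holds its last target. There are 200 camera calls.

## Working session

There is one attempt and no reset: what is moved stays moved. The work goes in short steps, each a Python script; the robot and the scene stay as the last script left them, time stands still between calls to the robot, and variables do not carry over. Pictures are saved under pics/ and viewed, about 8 in all and at most 12, crops included, and the job is handed in when it is done.

```bash
mkdir -p pics; ls; cat > h.py <<'E'
import numpy as np, cv2
from scipy.spatial.transform import Rotation as R
from cell import manip, inverse_kinematics, cams, order
def cap(n):
    s=manip.state(); c=cams.capture(n)
    if 'T_tool_cam' in c:
        T=np.eye(4);T[:3,:3]=R.from_rotvec(s['tcp_rot']).as_matrix();T[:3,3]=s['tool_pos'];T=T@np.array(c['T_tool_cam'])
    else:
        T=np.eye(4);o=np.array(c['orientation'],float)
        T[:3,:3]=o if o.shape==(3,3) else R.from_rotvec(o).as_matrix();T[:3,3]=c['position']
    z=c['z_map'];K=np.array(c['intrinsics']);v,u=np.mgrid[:z.shape[0],:z.shape[1]]
    P=np.stack([(u-K[0,2])/K[0,0]*z,(v-K[1,2])/K[1,1]*z,z],-1)@T[:3,:3].T+T[:3,3]
    P[z<=0]=np.nan
    return c['image'],P,T
E
python3 - <<'E'
from h import *
for n in('top','scene'):
    im,P,T=cap(n);cv2.imwrite(f'pics/{n}0.png',im);np.savez(f'{n}0.npz',im=im,P=P,T=T);print(n,T.round(3).tolist())
s=manip.state();print(s)
E
```

```text
pics
top [[0.029, -0.989, 0.143, 0.407], [-0.999, -0.026, 0.024, -0.019], [-0.02, -0.143, -0.989, 1.374], [0.0, 0.0, 0.0, 1.0]]
scene [[0.029, 0.77, -0.638, 1.314], [0.999, -0.013, 0.03, -0.039], [0.015, -0.638, -0.77, 0.913], [0.0, 0.0, 0.0, 1.0]]
{'clock': 0.1, 'joint_pos': array([ 1.30409231e+00,  2.64681984e-01,  1.60520425e+00, -3.57095017e-05,
        1.27373189e+00, -3.68960194e-02]), 'joint_velocities': array([-0.00120939, -0.00167352, -0.00381685,  0.0004599 , -0.00146636,
        0.00097884]), 'tau': array([ 1.81592640e-05, -5.03623366e+01, -3.58070254e+01,  7.31373788e-02,
        2.35034991e-02, -6.85053737e-05]), 'tool_pos': array([0.15358426, 0.65657094, 0.20452771]), 'tcp_rot': array([ 0.17883804,  1.56352881, -0.18199699]), 'contact_force': array([ 0.07449039,  0.34007403, -0.38728026]), 'moment': array([ 0.0056842 , -0.00586579,  0.01793661]), 'gripper_width': 0.08808819186374608}
```

View pics/top0.png

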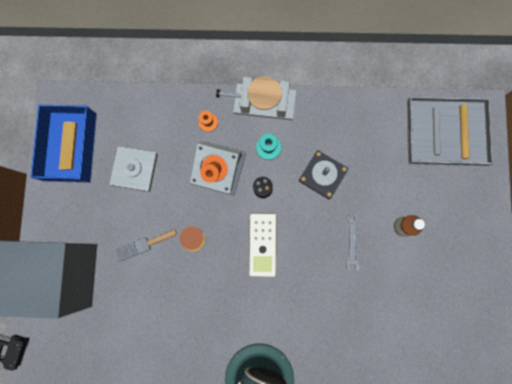

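View pics/scene0.png

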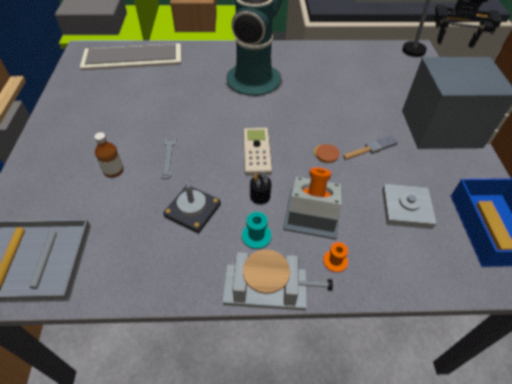

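The top view shows the target spool in the mould at about (212,168), with its small flange towards the robot. The fixture is at (324,173) and the cutter pot stands between them at (263,187). The smaller orange decoy is at (208,121) and the turquoise one at (268,147). The scene view agrees.

```bash
python3 - <<'E'
from h import *
for n,boxm,boxf in(('top',(140,195,185,245),(148,200,296,352)),('scene',(160,240,280,350),(180,235,160,225))):
    d=np.load(f'{n}0.npz');im,P=d['im'],d['P']
    hsv=cv2.cvtColor(im,cv2.COLOR_BGR2HSV)
    r=boxm;m=np.zeros(im.shape[:2],bool);m[r[0]:r[1],r[2]:r[3]]=1
    ok=np.isfinite(P).all(-1)
    org=(hsv[...,1]>150)&((hsv[...,0]<14))
    o=P[m&org&ok];print(n,'orange',len(o),o.min(0).round(3),o.max(0).round(3),'top pts',o[o[:,2]>o[:,2].max()-.02].mean(0).round(4))
    g=P[m&~org&ok];g=g[g[:,2]>.05]
    # plane fit RANSAC
    rng=np.random.default_rng(0);best=None;bc=0
    for _ in range(500):
        a=g[rng.choice(len(g),3,False)];nn=np.cross(a[1]-a[0],a[2]-a[0])
        if np.linalg.norm(nn)<1e-6: continue
        nn/=np.linalg.norm(nn);nn*=np.sign(nn[2])
        if not .85<nn[2]<.96: continue
        k=abs((g-a[0])@nn)<.002
        if k.sum()>bc:bc=k.sum();best=k
    q=g[best];c=q.mean(0);nn=np.linalg.svd(q-c)[2][2];nn*=np.sign(nn[2])
    print(' plane n',nn.round(3),'c',c.round(3),bc,len(g),'tilt',np.degrees(np.arccos(nn[2])))
    # rect of top face in plane coords
    ez=nn;ex=np.cross(np.cross(ez,[0,0,1.]),ez)
    ex/=np.linalg.norm(ex);ey=np.cross(ez,ex)
    uv=np.c_[(q-c)@ex,(q-c)@ey].astype(np.float32);rect=cv2.minAreaRect(uv);print(' rect',rect,'ctr',(c+ex*rect[0][0]+ey*rect[0][1]).round(4))
    r=boxf;f=P[r[0]:r[1],r[2]:r[3]].reshape(-1,3);f=f[np.isfinite(f).all(1)]
    for lo,hi in((.02,.036),(.044,.056),(.06,.13)):
        k=f[(f[:,2]>lo)&(f[:,2]<hi)]
        if len(k)>3: print(' fix',lo,len(k),k.mean(0).round(4),cv2.minAreaRect(k[:,:2].astype(np.float32)),cv2.minEnclosingCircle(k[:,:2].astype(np.float32)),k[:,2].max().round(3))
E
```

```text
top orange 530 [0.596 0.121 0.056] [0.682 0.199 0.153] top pts [0.625  0.1619 0.1417]
 plane n [-0.4    0.096  0.912] c [0.646 0.159 0.091] 612 1322 tilt 24.26759391024612
 rect ((-0.003431178629398346, -0.0003174915909767151), (0.1309647113084793, 0.13050003349781036), 0.006019799038767815) ctr [0.6424 0.1598 0.09  ]
 fix 0.02 849 [ 0.6409 -0.1872  0.0292] ((0.6443862318992615, -0.18903380632400513), (0.11964451521635056, 0.12055278569459915), 60.1823844909668) ((0.643612802028656, -0.1899719089269638), 0.08218642324209213) 0.036
 fix 0.044 425 [ 0.6435 -0.1882  0.051 ] ((0.6438308954238892, -0.18888716399669647), (0.0774935632944107, 0.07698893547058105), 0.6103235483169556) ((0.6443255543708801, -0.18862004578113556), 0.03994602710008621) 0.056
 fix 0.06 43 [ 0.6415 -0.1872  0.0988] ((0.6430075168609619, -0.18824565410614014), (0.01580580323934555, 0.016464438289403915), 39.304893493652344) ((0.6439160108566284, -0.188588485121727), 0.009217198938131332) 0.121
scene orange 499 [0.457 0.126 0.012] [0.664 0.245 0.152] top pts [0.6344 0.1606 0.1406]
 plane n [-0.41   0.097  0.907] c 
[... 159 characters left out ...]
3919677734) ctr [0.6432 0.1592 0.0883]
 fix 0.02 876 [ 0.6633 -0.1859  0.0268] ((0.6453973054885864, -0.18896959722042084), (0.12073592096567154, 0.12186774611473083), 59.839839935302734) ((0.6469360589981079, -0.1888899803161621), 0.08221454173326492) 0.036
 fix 0.044 456 [ 0.6507 -0.1883  0.0489] ((0.6463777422904968, -0.18845373392105103), (0.07812946289777756, 0.07781495153903961), 6.460147857666016) ((0.6455261707305908, -0.19060049951076508), 0.04120710492134094) 0.056
 fix 0.06 93 [ 0.6503 -0.1882  0.0895] ((0.6477712392807007, -0.18846137821674347), (0.014692939817905426, 0.016048960387706757), 46.0499382019043) ((0.6474658846855164, -0.18886184692382812), 0.008731507696211338) 0.115
```

```bash
cat >> h.py <<'E'
c0=np.array([.643,.1595,.0895]);n=np.array([-.407,.097,.909]);n/=np.linalg.norm(n)
def rotm(n,yd):
    x=-n;y=yd-(yd@x)*x;y/=np.linalg.norm(y);return np.c_[x,y,np.cross(x,y)]
yh=np.cross(n,[0,0,1.]);yh/=np.linalg.norm(yh)
SEAT=np.array([.6448,-.1886,.05])
E
python3 - <<'E'
from h import *
P=np.load('top0.npz')['P']
b=P[235:320,0:100].reshape(-1,3);b=b[np.isfinite(b).all(1)];b=b[b[:,2]>.05];print('box',b.min(0),b.max(0))
b=P[215:240,395:428].reshape(-1,3);b=b[np.isfinite(b).all(1)];b=b[b[:,2]>.05];print('oil',b.min(0),b.max(0))
b=P[175:200,250:276].reshape(-1,3);b=b[np.isfinite(b).all(1)];b=b[b[:,2]>.03];print('cut',b.min(0),b.max(0))
for s in(1,-1):
  for d in(.053,.2):
    rv=R.from_matrix(rotm(n,s*yh)).as_rotvec();print('mould',s,d,inverse_kinematics(c0+n*(d-.025),rv))
  for a in(0,30,60,90,120,150):
    yv=np.array([np.sin(np.radians(a)),np.cos(np.radians(a)),0])*s
    print('seat',s,a,inverse_kinematics(SEAT+[0,0,.053],R.from_matrix(rotm(np.array([0,0,1.]),yv)).as_rotvec()))
E
```

```text
box [0.19943624 0.53695643 0.05006438] [0.41828693 0.80413193 0.22856294]
oil [ 0.45134166 -0.47682358  0.05034656] [ 0.51452867 -0.41668269  0.15568428]
cut [ 0.56220466 -0.02450513  0.03390405] [0.62370984 0.0359496  0.09831318]
mould 1 0.053 [ 0.34411963  0.08497462  2.05838762 -0.37893137  0.66569303 -0.73230154]
mould 1 0.2 [ 0.41575788 -0.1361479   2.01222763 -0.31881945  0.93903898 -0.77418206]
seat 1 0 [-0.32162842  0.33423974  1.70957278  0.          1.09778014 -1.89242475]
seat 1 30 [-3.21628423e-01  3.34239737e-01  1.70957278e+00 -4.44089210e-16
  1.09778014e+00 -1.36882597e+00]
seat 1 60 [-0.32162842  0.33423974  1.70957278  0.          1.09778014 -0.8452272 ]
seat 1 90 [-3.21628423e-01  3.34239737e-01  1.70957278e+00 -4.44089210e-16
  1.09778014e+00 -3.21628423e-01]
seat 1 120 [-0.32162842  0.33423974  1.70957278  0.          1.09778014  0.20197035]
seat 1 150 [-3.21628423e-01  3.34239737e-01  1.70957278e+00 -4.44089210e-16
  1.09778014e+00  7.25569129e-01]
mould -1 0.053 [ 0.34411963  0.08497462  2.05838762 -0.37893137  0.66569303  2.40929111]
mould -1 0.2 [ 0.41575788 -0.1361479   2.01222763 -0.31881945  0.93903898  2.36741059]
seat -1 0 [-3.21628423e-01  3.34239737e-01  1.70957278e+00 -4.44089210e-16
  1.09778014e+00  1.24916790e+00]
seat -1 30 [-0.32162842  0.33423974  1.70957278  0.          1.09778014  1.77276668]
seat -1 60 [-3.21628423e-01  3.34239737e-01  1.70957278e+00 -4.44089210e-16
  1.09778014e+00  2.29636546e+00]
seat -1 90 None
seat -1 120 None
seat -1 150 [-3.21628423e-01  3.34239737e-01  1.70957278e+00 -4.44089210e-16
  1.09778014e+00 -2.41602353e+00]
```

```bash
python3 - <<'E'
from h import *
p=manip.state()['tool_pos'];manip.move_linear(p+[0,0,.2],.25)
rv=R.from_matrix(rotm(n,yh)).as_rotvec()
manip.move_pose(c0+n*(.2-.025),rv)
im,P,T=cap('wrist');cv2.imwrite('pics/w1.png',im);np.savez('w1.npz',im=im,P=P,T=T)
s=manip.state();print(s['clock'],s['tool_pos'],c0+n*.175)
hsv=cv2.cvtColor(im,cv2.COLOR_BGR2HSV);ok=np.isfinite(P).all(-1)
org=(hsv[...,1]>150)&(hsv[...,0]<14)&ok
h=(P-(c0-.025*n))@n
for lo,hi in((.07,.09),(.0,.02)):
    k=P[org&(h>lo)&(h<hi)]
    if len(k)<10: continue
    ex=np.cross(yh,n);cc=c0;uv=np.c_[(k-cc)@ex,(k-cc)@yh].astype(np.float32);print(len(k),h[org&(h>lo)&(h<hi)].mean(),'minC (ex,yh)',cv2.minEnclosingCircle(uv))
    c=k.mean(0);nn=np.linalg.svd(k-c)[2][2];print(nn*np.sign(nn[2]),n)
E
```

```text
3.375 [0.5720706  0.17739984 0.24895792] [0.57182264 0.17646365 0.24846861]
343 0.07804683805893772 minC (ex,yh) ((-0.003620432922616601, -0.001237018033862114), 0.028976134955883026)
[-0.42112902  0.11387954  0.8998232 ] [-0.40672779  0.09693512  0.90839203]
252 0.010251059534818092 minC (ex,yh) ((-0.0008637058199383318, -0.0013377602444961667), 0.0435524508357048)
[-0.42968794  0.10465438  0.89689226] [-0.40672779  0.09693512  0.90839203]
```

View pics/w1.png

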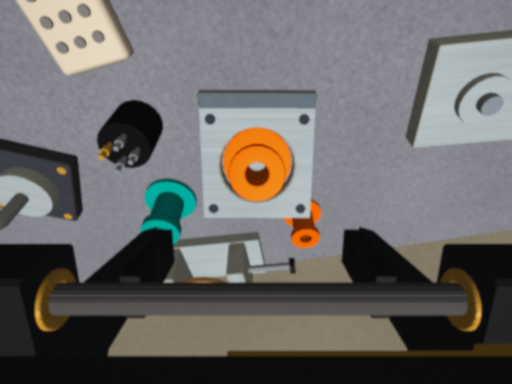

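Spool flange is at (257,165) between the finger lines; fitted radius 29.0 mm matches the 58 mm flange, offset about 3.5 mm down the slope. Grasping now.

```bash
cat >> h.py <<'E'
n=np.array([-.410,.1025,.906]);n/=np.linalg.norm(n)
ex=np.cross(yh,n);ax=c0-.025*n-.003*ex-.0012*yh
yh=np.cross(n,[0,0,1.]);yh/=np.linalg.norm(yh)
E
python3 - <<'E'
from h import *
rv=R.from_matrix(rotm(n,yh)).as_rotvec()
manip.move_linear(ax+n*.12,.15,rv)
manip.move_linear(ax+n*.0535,.06)
s=manip.state();print(s['contact_force'],s['tool_pos']-(ax+n*.0535))
manip.set_gripper(.05,force=30)
s=manip.state();print('grip',s['gripper_width'],s['contact_force'],s['moment'])
if .054<s['gripper_width']<.062:
    manip.move_linear(ax+n*.10,.05);manip.move_linear(ax+n*.16,.1)
    s=manip.state();print(s['clock'],s['gripper_width'],s['contact_force'],s['moment'])
    for q in('wrist','scene'):
        im,P,T=cap(q);cv2.imwrite(f'pics/{q}2.png',im);np.savez(f'{q}2.npz',im=im,P=P,T=T)
    a=cv2.imread('pics/wrist2.png');b=cv2.imread('pics/scene2.png')[60:300,220:400]
    cv2.imwrite('pics/both2.png',np.hstack([cv2.resize(a,(400,300)),cv2.resize(b,(225,300))]))
E
```

```text
[-0.28446767 -0.03188152  0.40126528] [0.00027357 0.000149   0.0005457 ]
grip 0.05000638991387843 [-0.03923053  0.63597871 -0.20467577] [ 0.08934492  0.18339444 -0.00760809]
```

```bash
python3 - <<'E'
from h import *
for q in('wrist','scene'):
    im,P,T=cap(q);cv2.imwrite(f'pics/{q}2.png',im);np.savez(f'{q}2.npz',im=im,P=P,T=T)
a=cv2.imread('pics/wrist2.png');b=cv2.imread('pics/scene2.png')[90:270,230:410]
cv2.imwrite('pics/both2.png',np.hstack([cv2.resize(a,(400,400)),cv2.resize(b,(400,400))]))
print(manip.state()['gripper_width'])
E
```

```text
0.050004940025188786
```

View pics/both2.png

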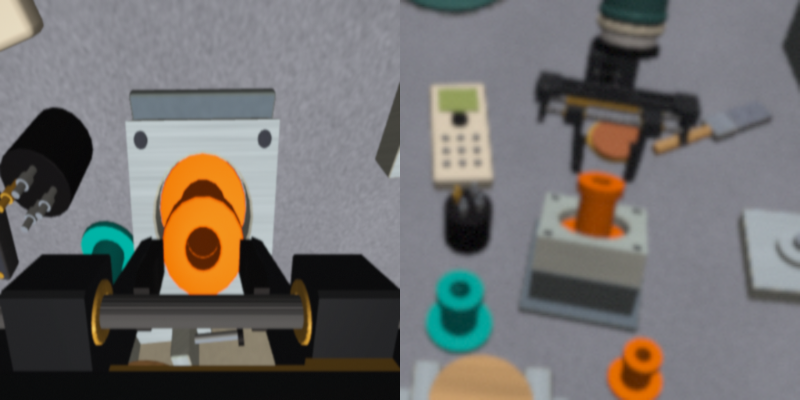

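```bash
python3 - <<'E'
from h import *
s=manip.state();p=s['tool_pos'];Rm=R.from_rotvec(s['tcp_rot']).as_matrix()
print(p,ax+n*.0535,Rm.round(3).tolist(),rotm(n,yh).round(3).tolist(), s['joint_pos'].round(3))
for q in('wrist','scene'):
    d=np.load(f'{q}2.npz');im,P=d['im'],d['P'];hsv=cv2.cvtColor(im,cv2.COLOR_BGR2HSV)
    org=(hsv[...,1]>150)&(hsv[...,0]<14)&np.isfinite(P).all(-1)&(np.linalg.norm(P-ax,axis=-1)<.1)
    k=P[org];t=(k-p)@Rm;h=(k-ax)@n
    print(q,len(k),'tool min',t.min(0),'max',t.max(0),'h',h.min(),h.max())
    top=t[h>.066];print('top',len(top),top.mean(0),top.min(0),top.max(0))
    v=im[...,:].max(-1)<50
    g=P[v&np.isfinite(P).all(-1)];g=(g-p)@Rm;g=g[(abs(g)<.2).all(1)&(g[:,0]>-.06)&(abs(g[:,1])<.07)&(abs(g[:,2])<.06)]
    print('dark',len(g),g.min(0) if len(g) else '',g.max(0) if len(g) else '',np.percentile(g,[5,50,95],axis=0).round(3).tolist())
E
```

```text
[0.62838229 0.16189493 0.11405167] [0.62838885 0.16188506 0.11406007] [[0.41, 0.243, 0.879], [-0.103, 0.97, -0.22], [-0.906, -0.0, 0.423]] [[0.41, 0.243, 0.879], [-0.103, 0.97, -0.22], [-0.906, 0.0, 0.423]] [ 0.35   0.081  2.067 -0.395  0.664 -0.703]
wrist 3229 tool min [-0.04110145 -0.04202144 -0.04039454] max [0.05415576 0.04290272 0.02664671] h -0.0006597914369411457 0.09459751442550705
top 1613 [-0.02273471 -0.00076743 -0.00653135] [-0.04110145 -0.02801623 -0.02939619] [-0.01251359  0.02757705  0.02664671]
dark 2116 [-0.05999948 -0.04097039 -0.01112392] [0.03486631 0.04497406 0.01929754] [[-0.059, -0.037, -0.011], [-0.051, -0.026, -0.009], [-0.038, 0.035, 0.005]]
scene 462 tool min [-0.03489231 -0.03367909 -0.03558873] max [0.04681996 0.03712684 0.03023355] h 0.006676461285211516 0.08838828933136726
top 186 [-0.02267868  0.00102476  0.00846833] [-0.03489231 -0.026545   -0.02656931] [-0.01252047  0.02748636  0.03023355]
dark 131 [-0.0596889  -0.05585011  0.00593575] [0.12002523 0.05336204 0.05991983] [[-0.057, -0.051, 0.008], [0.094, -0.007, 0.048], [0.116, 0.042, 0.058]]
```

```bash
python3 - <<'E'
from h import *
s=manip.state();p=s['tool_pos'];Rm=R.from_rotvec(s['tcp_rot']).as_matrix()
tp=np.array([[x,y,0] for x in(0,-.019,-.045,-.064) for y in(-.025,.025)])
big=[]
for q,(r0,r1,c0_,c1) in(('wrist',(150,384,120,400)),('scene',(100,220,260,400))):
    d=np.load(f'{q}2.npz');im,T=d['im'].copy(),d['T'];K=np.array(cams.capture(q)['intrinsics'])
    X=(tp@Rm.T+p-T[:3,3])@T[:3,:3];uv=np.c_[X[:,0]/X[:,2]*K[0,0]+K[0,2],X[:,1]/X[:,2]*K[1,1]+K[1,2]];print(q,uv.round(0).tolist())
    f=400/(c1-c0_);o=cv2.resize(im[r0:r1,c0_:c1],(400,int((r1-r0)*f)),interpolation=cv2.INTER_CUBIC)
    for i,(u,v) in enumerate(uv): cv2.circle(o,(int((u-c0_)*f),int((v-r0)*f)),3,[(0,0,255),(0,255,0),(255,0,0),(255,0,255)][i//2],-1)
    big.append(cv2.resize(o,(400,340)))
cv2.imwrite('pics/proj2.png',np.hstack(big))
E
```

```text
wrist [[220.0, 222.0], [300.0, 222.0], [216.0, 234.0], [304.0, 234.0], [209.0, 256.0], [312.0, 256.0], [202.0, 277.0], [319.0, 277.0]]
scene [[309.0, 178.0], [327.0, 181.0], [310.0, 172.0], [329.0, 175.0], [312.0, 163.0], [331.0, 166.0], [313.0, 156.0], [332.0, 159.0]]
```

View pics/proj2.png

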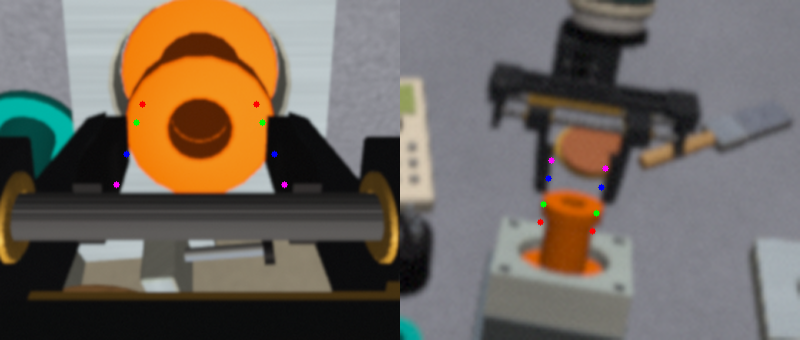

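The wrist and scene views agree that the physical finger tips end well behind the reported TCP. The tips are above the flange, at about (207,229) and (308,229) in the wrist image, so the jaws closed on air. I'll measure that offset from the depth data.

```bash
python3 - <<'E'
from h import *
Rm=None
for f,p,Rr in(('w1',None,None),('wrist2',None,None)):
    d=np.load(f+'.npz');im,P,T=d['im'],d['P'],d['T']
    Tt=T@np.linalg.inv(np.array(cams.capture('wrist')['T_tool_cam']))
    t=(P-Tt[:3,3])@Tt[:3,:3]
    m=np.isfinite(t).all(-1)&(im.max(-1)<60)&(t[...,0]<.02)&(t[...,0]>-.13)&(abs(t[...,2])<.03)&(abs(t[...,1])<.075)
    k=t[m];print(f,len(k))
    for s in(-1,1):
        q=k[np.sign(k[:,1])==s]
        h,e=np.histogram(q[:,0],np.arange(-.13,.021,.006));print(s,dict(zip((e[:-1]*1000).round().astype(int).tolist(),h.tolist())))
        tip=q[q[:,0]>np.percentile(q[:,0],85)];print(' tip',tip.min(0).round(4),tip.max(0).round(4),'inner |y|',abs(q[:,1]).min())
E
```

```text
w1 21923
-1 {-130: 88, -124: 2348, -118: 2655, -112: 1419, -106: 738, -100: 454, -94: 317, -88: 270, -82: 526, -76: 396, -70: 360, -64: 397, -58: 458, -52: 327, -46: 276, -40: 223, -34: 15, -28: 0, -22: 0, -16: 0, -10: 0, -4: 0, 2: 0, 8: 0, 14: 0}
 tip [-0.0639 -0.0606 -0.0116] [-0.0329 -0.0447  0.0098] inner |y| 5.499850869893465e-05
1 {-130: 339, -124: 1729, -118: 2623, -112: 1360, -106: 677, -100: 395, -94: 302, -88: 275, -82: 525, -76: 395, -70: 365, -64: 397, -58: 445, -52: 326, -46: 279, -40: 221, -34: 3, -28: 0, -22: 0, -16: 0, -10: 0, -4: 0, 2: 0, 8: 0, 14: 0}
 tip [-0.063   0.0423 -0.0111] [-0.0337  0.0582  0.0089] inner |y| 8.990068794004535e-05
wrist2 23307
-1 {-130: 206, -124: 6475, -118: 1360, -112: 818, -106: 407, -100: 252, -94: 196, -88: 206, -82: 455, -76: 357, -70: 294, -64: 326, -58: 373, -52: 242, -46: 223, -40: 129, -34: 5, -28: 0, -22: 0, -16: 0, -10: 0, -4: 0, 2: 0, 8: 0, 14: 0}
 tip [-0.0745 -0.0433 -0.0114] [-0.0336 -0.026   0.009 ] inner |y| 5.1457244234542115e-05
1 {-130: 317, -124: 5256, -118: 1229, -112: 759, -106: 412, -100: 260, -94: 181, -88: 176, -82: 456, -76: 353, -70: 307, -64: 329, -58: 366, -52: 250, -46: 212, -40: 115, -34: 5, -28: 0, -22: 0, -16: 0, -10: 0, -4: 0, 2: 0, 8: 0, 14: 0}
 tip [-0.0713  0.0234 -0.0111] [-0.0337  0.0397  0.0082] inner |y| 4.500468915289466e-05
```

Tips lie 34 mm behind the reported TCP on both fingers and in both captures. I'll correct for that, reopen and regrasp.

```bash
cat >> h.py <<'E'
L=.034  # real finger tips lie L behind the reported TCP
def st(t=''):
    s=manip.state();print(t,round(s['clock'],2),'w',round(s['gripper_width'],4),'p',s['tool_pos'].round(4),'F',np.round(s['contact_force'],2),'M',np.round(s['moment'],2));return s
E
python3 - <<'E'
from h import *
manip.set_gripper(.088)
for h in(.044,.034,.026,.0195):
    manip.move_linear(ax+n*h,.05);s=st(h)
    if np.linalg.norm(s['contact_force'])>6: break
else:
    manip.set_gripper(.05,force=30);s=st('grip')
    if .054<s['gripper_width']<.062:
        manip.move_linear(ax+n*.07,.05);manip.move_linear(ax+n*.13,.1);st('lift')
for q in('wrist','scene'):
    im,P,T=cap(q);cv2.imwrite(f'pics/{q}3.png',im);np.savez(f'{q}3.npz',im=im,P=P,T=T)
a=cv2.imread('pics/wrist3.png');b=cv2.imread('pics/scene3.png')[60:240,230:410]
cv2.imwrite('pics/both3.png',np.hstack([cv2.resize(a,(400,300)),cv2.resize(b,(300,300))]))
E
```

```text
0.044 7.38 w 0.0881 p [0.6319 0.1606 0.1046] F [ 0.07  0.36 -0.13] M [ 0.05  0.23 -0.01]
0.034 7.72 w 0.0877 p [0.6361 0.1597 0.0956] F [-0.22 -0.01 -0.08] M [ 0.02  0.17 -0.01]
0.026 8.03 w 0.0879 p [0.6394 0.1589 0.0885] F [0.42 0.73 0.23] M [ 0.05  0.22 -0.  ]
0.0195 8.32 w 0.0879 p [0.6421 0.1583 0.0827] F [0.58 0.25 0.27] M [ 0.02  0.17 -0.01]
grip 8.89 w 0.0575 p [0.6424 0.1587 0.0835] F [-0.92  1.4   0.84] M [0.18 0.19 0.1 ]
lift 10.8 w 0.0574 p [0.5968 0.1697 0.1832] F [-0.04 -0.21 -2.81] M [0.09 0.41 0.01]
```

View pics/both3.png

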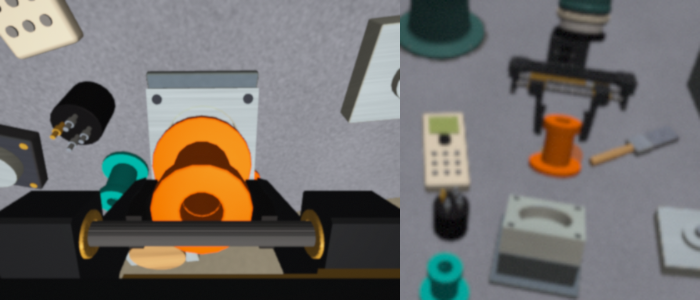

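Held at 57.5 mm (58 mm flange). The wrist view shows the spool between the pads at (200,200) and the mould empty below; the scene view agrees. Next: carry it over the spindle and measure it there.

```bash
cat >> h.py <<'E'
a_=np.radians(45);RS=rotm(np.array([0,0,1.]),np.array([np.sin(a_),np.cos(a_),0]));RVS=R.from_matrix(RS).as_rotvec()
E
python3 - <<'E'
from h import *
from scipy.optimize import least_squares
p=manip.state()['tool_pos'];manip.move_linear(p+[0,0,.1],.2)
manip.move_pose(SEAT+[0,0,.2],RVS);manip.dwell(.3);s=st('over')
for q in('wrist','scene'):
    im,P,T=cap(q);cv2.imwrite(f'pics/{q}4.png',im);np.savez(f'{q}4.npz',im=im,P=P,T=T)
    hsv=cv2.cvtColor(im,cv2.COLOR_BGR2HSV);tp=s['tool_pos'];Rm=R.from_rotvec(s['tcp_rot']).as_matrix()
    org=(hsv[...,1]>150)&(hsv[...,0]<14)&(hsv[...,2]>60)&np.isfinite(P).all(-1)&(np.linalg.norm(P-tp,axis=-1)<.13)
    org=cv2.erode(org.astype(np.uint8),np.ones((3,3)))>0 if q=='wrist' else org
    k=P[org]-tp
    # fit surface model: spool (pos c of bottom centre, tilt a,b)
    def sd(x):
        Rr=R.from_rotvec([x[3],x[4],0]).as_matrix();l=(k-x[:3])@Rr;r=np.hypot(l[:,0],l[:,1]);z=l[:,2]
        def box(r0,r1,z0,z1):
            dr=np.abs(r-(r0+r1)/2)-(r1-r0)/2;dz=np.abs(z-(z0+z1)/2)-(z1-z0)/2
            return np.hypot(np.maximum(dr,0),np.maximum(dz,0))+np.minimum(np.maximum(dr,dz),0)
        return np.min([box(.012,.042,0,.01),box(.012,.023,0,.08),box(.012,.029,.064,.08)],axis=0)
    f=least_squares(sd,[0,0,-.0195,0,0],loss='soft_l1',f_scale=.001,x_scale=[.01,.01,.01,.1,.1])
    print(q,len(k),'spool rel TCP',f.x.round(4),'med res',np.median(abs(sd(f.x))).round(4))
    F=P.reshape(-1,3);F=F[np.isfinite(F).all(1)];F=F[np.hypot(*(F[:,:2]-SEAT[:2]).T)<.1]
    b=F[(F[:,2]>.02)&(F[:,2]<.034)];print('base',len(b),cv2.minAreaRect(b[:,:2].astype(np.float32)))
    b=F[(F[:,2]>.058)&(F[:,2]<.125)&(np.hypot(*(F[:,:2]-SEAT[:2]).T)<.02)];print('spindle',len(b),b.mean(0) if len(b) else '')
a=cv2.imread('pics/wrist4.png');b=cv2.imread('pics/scene4.png')[50:260,90:300]
cv2.imwrite('pics/both4.png',np.hstack([cv2.resize(a,(400,300)),cv2.resize(b,(300,300))]))
E
```

```text
over 13.22 w 0.0573 p [ 0.645  -0.1874  0.2505] F [-0.36  0.49 -2.75] M [-0.01  0.   -0.01]
wrist 3594 spool rel TCP [-0.0006 -0.0006 -0.0199  0.0031 -0.0035] med res 0.0002
base 2894 ((0.629382848739624, -0.1825457066297531), (0.12012787163257599, 0.08689063787460327), 59.463584899902344)
spindle 0 
scene 532 spool rel TCP [-0.0008  0.0006 -0.0206  0.0035  0.003 ] med res 0.0008
base 855 ((0.646246612071991, -0.18912208080291748), (0.12003210186958313, 0.1210162565112114), 60.32591247558594)
spindle 96 [ 0.65033748 -0.18815752  0.08848558]
```

View pics/both4.png

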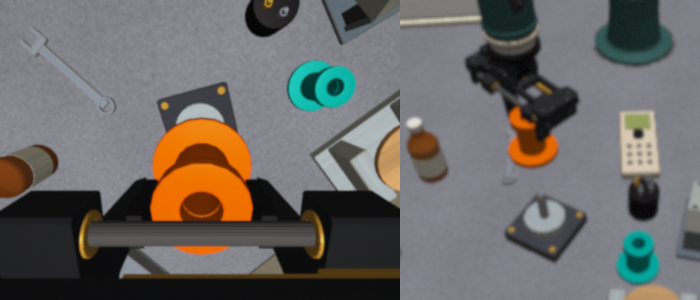

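Both fits put the spool upright to about 0.005 rad, its axis within 1 mm of the TCP and its underside 20 mm below it. Both views show the fixture below it. I'll lower it in steps with force checks.

```bash
python3 - <<'E'
from h import *
b0=manip.state()['contact_force'];t=np.array([.6452,-.1893])
for z in(.19,.15,.13,.115,.105,.095,.085,.078,.074):
    manip.move_linear([*t,z],.08 if z>.14 else .04);manip.dwell(.1);s=st(z)
    d=s['contact_force']-b0
    if abs(d).max()>8: print('STOP');break
E
```

```text
0.19 14.32 w 0.0578 p [ 0.6459 -0.1895  0.1911] F [-0.32 -0.17 -2.07] M [-0.06  0.05 -0.03]
0.15 15.07 w 0.0576 p [ 0.6457 -0.1895  0.1506] F [ 0.06 -0.53 -2.49] M [ 0.01 -0.02 -0.05]
0.13 15.82 w 0.0574 p [ 0.6455 -0.1894  0.1303] F [ 0.81 -0.21 -2.54] M [-0.05 -0.08 -0.01]
0.115 16.45 w 0.0573 p [ 0.6454 -0.1893  0.1151] F [-0.93 -0.22 -2.3 ] M [-0.03  0.05 -0.03]
0.105 16.95 w 0.0573 p [ 0.6452 -0.1893  0.1049] F [ 1.    0.11 -2.7 ] M [-0.03 -0.07 -0.01]
0.095 17.45 w 0.0573 p [ 0.6452 -0.1893  0.0949] F [-0.33 -0.21 -2.43] M [-0.06  0.02 -0.01]
0.085 17.95 w 0.0573 p [ 0.6452 -0.1893  0.0849] F [-0.5   0.97 -3.38] M [-0.01  0.03 -0.06]
0.078 18.38 w 0.0573 p [ 0.6452 -0.1893  0.0779] F [-0.04  0.26 -2.58] M [-0.07  0.06 -0.  ]
0.074 18.73 w 0.0574 p [ 0.6451 -0.1893  0.0739] F [-0.67  0.06 -3.14] M [-0.02 -0.01 -0.03]
```

No lateral force with about 4 mm left to go. Next I'll feel for the seat, release and check.

```bash
python3 - <<'E'
from h import *
t=np.array([.6452,-.1893])
for z in np.arange(.073,.0635,-.001):
    manip.move_linear([*t,z],.02);manip.dwell(.1);s=st(round(z,4))
    if s['contact_force'][2]>4: break
for w in(.060,.064,.088):
    manip.set_gripper(w);st('open')
manip.move_linear([*t,s['tool_pos'][2]+.03],.05);manip.move_linear([*t,.24],.15);st('up')
for q in('wrist','scene'):
    im,P,T=cap(q);cv2.imwrite(f'pics/{q}5.png',im);np.savez(f'{q}5.npz',im=im,P=P,T=T)
    hsv=cv2.cvtColor(im,cv2.COLOR_BGR2HSV)
    k=P[(hsv[...,1]>150)&(hsv[...,0]<14)&(np.hypot(P[...,0]-t[0],P[...,1]-t[1])<.06)&(P[...,2]>.03)]
    for lo,hi in((.045,.067),(.118,.142)):
        b=k[(k[:,2]>lo)&(k[:,2]<hi)];print(q,len(b),np.median(b[:,2]),np.percentile(b[:,2],90),cv2.minEnclosingCircle(b[:,:2].astype(np.float32)))
    b=k[k[:,2]>.125];c=b.mean(0);print('top normal',np.linalg.svd(b-c)[2][2])
a=cv2.imread('pics/wrist5.png');b=cv2.imread('pics/scene5.png')[50:260,90:300]
cv2.imwrite('pics/both5.png',np.hstack([cv2.resize(a,(400,300)),cv2.resize(b,(300,300))]))
E
```

```text
0.073 19.07 w 0.0574 p [ 0.6452 -0.1893  0.073 ] F [ 0.24 -0.41 -2.45] M [ 0.    0.01 -0.03]
0.072 19.43 w 0.0571 p [ 0.6452 -0.1893  0.072 ] F [-0.3   0.74 -2.08] M [-0.05  0.03  0.05]
0.071 19.77 w 0.0569 p [ 0.6452 -0.1893  0.071 ] F [-0.32 -0.42 -1.71] M [ 0.01  0.02 -0.02]
0.07 20.12 w 0.0573 p [ 0.6455 -0.1894  0.0703] F [ 0.61  0.73 -1.54] M [-0.03 -0.05 -0.03]
0.069 20.48 w 0.0573 p [ 0.6457 -0.1894  0.0701] F [-2.16  1.44  4.16] M [ 0.01  0.39 -0.09]
open 20.73 w 0.0599 p [ 0.6452 -0.1893  0.0686] F [-0.3  -0.24 -0.07] M [ 0.   -0.07 -0.03]
open 21.0 w 0.0638 p [ 0.645  -0.1893  0.0686] F [-0.39  0.31 -1.76] M [-0.08  0.01  0.03]
open 21.53 w 0.0881 p [ 0.6452 -0.1893  0.069 ] F [-0.06 -1.42 -0.84] M [-0.06  0.06 -0.02]
up 23.39 w 0.088 p [ 0.6444 -0.1891  0.2385] F [-0.36 -0.04 -0.63] M [-0.07 -0.03 -0.02]
wrist 214 0.05999810256127014 0.061408830351381366 ((0.6446844935417175, -0.18985892832279205), 0.041799064725637436)
wrist 441 0.12928644043024723 0.13078640369713845 ((0.6446135640144348, -0.189912810921669), 0.0289304181933403)
top normal [ 0.01397056 -0.02000645 -0.99970224]
scene 124 0.058402189279364025 0.06258120456718246 ((0.6458187699317932, -0.18785995244979858), 0.0425768606364727)
scene 134 0.12777244038685137 0.12968777605440326 ((0.646662175655365, -0.18782620131969452), 0.029459647834300995)
top normal [-0.85537194 -0.51541284  0.05185021]
```

View pics/both5.png

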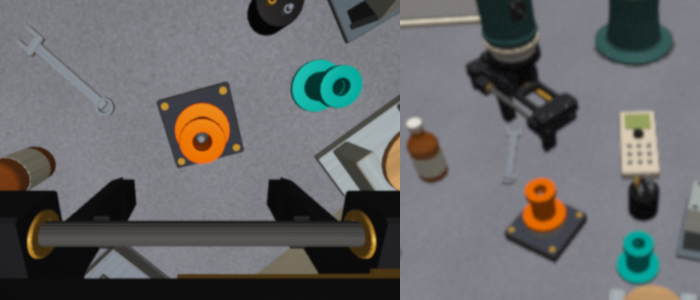

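The spool sits on the spindle at (202,135) in the wrist view, and the gripper is clear of it. The flange top measures 60 mm and the spool top about 130 mm, as they should when fully home.

```bash
python3 -c "
from h import *
manip.dwell(.3);st();order.close_job()"
```

```text
23.79 w 0.088 p [ 0.6451 -0.1893  0.2395] F [-0.83 -1.36 -0.  ] M [ 0.04  0.01 -0.04]
the job is handed in; nothing more can be done
```

The spool is on the spindle, large flange down and fully home on the seat. I handed the job in at about 24 s of the 48 s allowed.

**What happened:** The first grasp closed on air, because the real finger tips end 34 mm behind the TCP the robot reports. I measured that offset with the wrist camera's depth, corrected for it, and gripped the small flange at 57.5 mm. I lifted the spool out along the mould's axis and lowered it in steps until I felt about 4 N of seat contact. Then I released it and backed off.

**Last checks:**
- **Height:** The wrist camera puts the flange top at 60.0 mm and the spool top at 129–131 mm, against 60 and 130 mm expected. The scene camera reads 1–2 mm lower.
- **Tilt:** The wrist camera gives about 0.024 rad. The scene camera's tilt fit was unusable because it picked up side points.
- **Centre:** The spool is within about 2 mm of my seat estimate. The two cameras disagree with each other by about 2 mm, which is within calibration, and the bore allows at most 3 mm of play.
- **Bystanders:** I checked these only by eye, in the last wrist and scene views. Those in view looked undisturbed, and I felt no unexpected contact forces. I did not measure their positions.

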